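# Load a sample cassette through the dust flap

## Task

Lay the blue sample cassette flat on the loading lane in front of the dust box's orange spring flap, case towards the flap and yellow tab outward. Then push it in (the yellow tab is there to push on), letting the cassette itself open the flap, until it is fully home against the back stop and the flap has shut behind the case over the tongue. Do not poke the flap with the gripper, do not tip the cassette over, leave the other things where they are, and let go at the end.

Things in the scene. Friction and masses are not known exactly. Their poses are not given: they have to be found in the camera images.
- cassette: Loose sample cassette, 0.16 to 0.28 kg, flat on the worktop near its front edge, nearer the robot than the dust box, tongue to the right (-y). Blue case with clear lid, 90 (x) x 50 x 32 mm, to be gripped from above across its 50 mm width. Origin under the middle of the case, on its underside; x towards its nose, z up. A white tongue (14 mm wide, 1 to 7 mm above the underside) runs back from the case to a yellow tab.
- tab (a point): Middle of the outer (rear) face of the cassette's upright yellow tab, 141 mm behind the cassette's origin and 16 mm above its underside: push here along the cassette's x. The tab is 8 mm thick, 34 mm wide and reaches 1 to 32 mm above the underside.
- nose (a point): Lower middle of the cassette's flat front end, 45 mm ahead of its origin. Home, it rests against a rubber back stop inside the box, whose face is at x = 147 mm in the dust box's frame. The ultrasonic bath left of the work is 264 mm tall and reaches to about y = -0.18 m between x = 0.35 and 0.50 m.
- dust_box: Fixed dust box right of the ultrasonic bath, on an aluminium plate 84 mm wide, 8 mm thick. Origin on the underside, middle line, in the plane of the shut flap; x inward (away from the robot), y left, z up; place and yaw vary. Clear roof and blue lintel over the flap reach 68 mm above the worktop, a dial on the roof (x = 115 mm) 72 mm. Cassette home: its origin at x = 102 mm, the tab's outer face at x = -39 mm.
- lane (a point): Middle of the loading lane, on its surface, 60 mm before the flap (x = -60, z = 8 mm in the dust box's frame). The lane is the plate's top, x = -120 to 0 mm, between two white guides 57 mm apart inside, their tops 6 mm above the lane. Tongue and tab overhang its outer end. The floor runs on level into the box (62 mm between walls).
- flap (a joint): Angle of the orange spring flap (rad): 0 shut, upright; grows as it swings inward and up, to 1.5; never outward. 60 mm wide, 48 mm tall, hinged at its top edge 48 mm above the lane, with a notch 30 x 13 mm below for the tongue. Light spring: pushing through takes a few newtons. It rides on the case at about 1.2 rad and falls shut only when the case's rear end is about 50 mm past it, nearly home.
- timer: Bystander: grey timer, 56 x 66 x 17 mm, origin under its middle. Leave alone.
- petri_0: Bystander: clear petri dish, 60 mm across, 14 mm tall, origin under its middle. Leave alone.
- beaker_100: Bystander: glass beaker, 52 mm across, 70 mm tall, origin under its middle, left of the dust box. Leave alone.
- bottle_buffer: Bystander: brown bottle with black cap, 72 mm across, 165 mm tall, origin under its middle. Leave alone.

How it is judged (in metres and radians):
On the way, in this order (a step that is already met when the one before it is completed fails the run):
1. the cassette lies flat on the lane, between the guides, in front of the shut flap, nose towards it (y of cassette in the frame of dust_box between -0.009 and 0.009 m and z of cassette in the frame of dust_box between 0.004 and 0.0125 m and x of nose in the frame of dust_box below 0.004 m and x of cassette in the frame of dust_box above -0.115 m and x of tab in the frame of dust_box below -0.12 m and angle between the x axis of cassette and the x axis of dust_box, either way round below 0.12 rad and angle between cassette's own z axis and vertical below 0.06 rad and value of joint flap below 0.12 rad), for 0.2 s.
2. the cassette is part way through and holds the flap open (y of cassette in the frame of dust_box between -0.009 and 0.009 m and z of cassette in the frame of dust_box between 0.004 and 0.0125 m and x of nose in the frame of dust_box above 0.03 m and value of joint flap above 0.6 rad).
At the end, for the whole second after the job is handed in: The cassette lies flat in the dust box at rest with its nose within 8 mm of the back stop, the tab outside, and the flap is shut (under 0.1 rad) (y of cassette in the frame of dust_box between -0.009 and 0.009 m and z of cassette in the frame of dust_box between 0.004 and 0.0125 m and x of nose in the frame of dust_box above 0.139 m and x of tab in the frame of dust_box below -0.02 m and angle between cassette's own z axis and vertical below 0.06 rad and value of joint flap below 0.1 rad and linear speed of cassette below 0.01 m/s); the robot touches nothing.
It fails at once if the gripper presses on the flap (over 1.5 N) (contact force between the fingers and flap above 1.5 N).
It fails at once if the cassette is tipped by more than about 45 degrees (angle between cassette's own z axis and vertical above 0.8 rad).
It fails at once if the timer, petri dish, beaker or black-capped bottle is moved more than 25 mm (distance of any of timer, petri_0, beaker_100, bottle_buffer from where it was at the start of the episode above 0.025 m).
It also fails if it takes over 53 s, if anything falls off the work surface, if the arm or the gripper's body presses on something with over 40 N, if the wrist force passes 120 N, or if a joint passes its speed limit or range.

## Robot

A 7-joint arm with a two-finger parallel gripper is mounted at the origin on a cart in front of the work surface, level with it; the furniture and walls round the work are solid. World frame = base frame: x ahead of the robot, y to its left, z up, the work surface at z = 0. Lengths are in m, angles in degrees, forces in N, time in s.
With the tool pointing down it reaches from about 0.425 to 0.875 m from the base axis. Payload 4.7 kg.
Tool frame: the origin (TCP) lies at the very end of the fingers, on their centre line; the grasp point (between the pads) lies 19 mm behind it; z points along the fingers, y is the line along which they close (so a half turn about z gives the same grasp; the last joint's range is limited). The gripper opens to 87 mm and grips with 3 to 60 N. Pads are 19 mm wide; open, the fingers measure 117 mm over their backs; the gripper's body (75 mm by 190 mm) begins 51 mm behind the grasp point.
Start: joints at [66.87, 18.392, -4.016, 83.108, 1.295, 78.541, -3.26], TCP at [0.264, -0.594, 0.223] pointing down, gripper open.
Joint ranges: [-163.93, 163.93], [-17.29, 119.83], [-79.2, 71.16], [3.27, 140.29], [-89.18, 269.18], [5.43, 117.66], [-154.24, 154.24]. Speed limits (degrees/s): [147.25, 147.25, 180, 180, 180, 180, 180].

## Interface

Orientations are given as [roll, pitch, yaw] about the fixed x, y, z axes, in that order (R = Rz(yaw) Ry(pitch) Rx(roll)).
In Python, from cell import get_obs, eyes, env gives the robot as it stands.
- The arm moves only by the tool servo_tool, never from a script. Its argument "series" is a list that holds one entry, the list of rows, each a list of 7 numbers: the shift along the tool's x, y, z in units of 300 mm (1.0 is 300 mm), then the turn, a rotation vector about the tool's x, y, z in units of pi rad (1.0 is pi rad), then the opening, from 0 (shut) to 1 (fully open). In form: [[[tx, ty, tz, wx, wy, wz, gripper], ...]]. A call has 1 to 12 rows; each row is the pose to reach, as a shift and turn from the pose commanded when the call began, along the tool's axes at that moment, turning the shorter way round; what a row does not reach only later rows make up. A row lasts 1/12 s, in which the tool goes at most 41.7 mm and 7.16 degrees, less where a joint would pass 70% of its speed; a pose out of reach is approached as far as the arm can. A call with a number of a shift or a turn outside -1 to 1 is refused whole. A call with a gripper value outside its range is refused whole. The fingers move at their own pace and stop on an object; "grip_force" is the grip in N (left out, the last holds). Time passes only in rows, so rows that repeat a pose let the fingers close. It gives the time, the measured TCP pose, the force, the opening and the grip force at its end, in the units of the state.
- get_obs(): the state, without advancing time (a new reading comes with each control period).
- eyes.read_camera(name): name is "side" or "top"; returns a dict with "frame" (400x640x3 uint8, red, green, blue), "depth" (400x640 float32, m along the optical axis (not along the pixel's ray), 0 where there is no reading), "fx", "fy", "cx", "cy" (pixels), "origin" and "rotation" of the camera in the world. Camera axes: x right, y down, z forward; pixel columns grow to the right and rows downward; lengths in m; the calibration is good to about 2 mm. A picture is of the moment at which its call begins.
- env.sign_off(): hands the job in; it is judged then, once.
The state is a dict: "time_s": time; "qpos": joint angles; "joint_velocities": joint speeds; "effort": joint torques, N m; "tool_pos": TCP position; "tool_rot": TCP orientation; "force": force on the tool from outside, world axes, zero at the start; "wrist_torque": the same for the moment, N m; "grip_width": finger opening in m; "grasp_force": force on a finger pad.
Only numpy, scipy, OpenCV 4.12 (cv2) and the standard library are available. Lean on these libraries where they do the work, as an engineer would, in place of code of your own. Each camera call takes 0.05 s, during which the arm holds its last target. There are 200 camera calls.

## Working session

There is one attempt and no reset: what is moved stays moved. The work goes in short steps, Python scripts to look and compute and a tool call to move; the robot and the scene stay as the last step left them, time stands still between calls to the robot, and variables do not carry over. Pictures are saved under pics/ and viewed, at most 10 in all, crops included, and the job is handed in when it is done.

Besides the shell and the picture viewer there is one more tool, called after ">>>" in YAML: its name, and indented under it one key for each argument. servo_tool: Moves the arm, as the interface text tells. Shifts and turns lie within -1 to 1; 1 stands for 300 mm of shift or pi rad of turn. Its arguments: {"type":"object","properties":{"series":{"type":"array"},"grip_force":{"type":"number"}},"required":["series"]}

```bash
mkdir -p pics; ls
cat > h.py <<'E'
import numpy as np, cv2
from cell import get_obs, eyes, env
def cam(n):
    c=eyes.read_camera(n); c['o']=np.array(c['origin']); c['R']=np.array(c['rotation']).reshape(3,3); return c
def save(c,f): cv2.imwrite('pics/'+f,c['frame'][:,:,::-1])
def pts(c,u,v):
    u=np.asarray(u,float);v=np.asarray(v,float)
    d=c['depth'][v.astype(int),u.astype(int)]
    p=np.stack([(u-c['cx'])/c['fx']*d,(v-c['cy'])/c['fy']*d,d],-1)
    return p@c['R'].T+c['o']
def ray(c,u,v,z):
    u=np.asarray(u,float);v=np.asarray(v,float)
    r=np.stack([(u-c['cx'])/c['fx'],(v-c['cy'])/c['fy'],np.ones_like(u)],-1)@c['R'].T
    return c['o']+r*((z-c['o'][2])/r[...,2])[...,None]
E
python3 - <<'E'
from h import *
for n in ('top','side'):
    c=cam(n); save(c,n+'0.png'); print(n,c['o'].round(3),c['R'].round(3).tolist(),c['fx'],c['cx'],c['cy'])
print(get_obs())
E
```

```text
picsTraceback (most recent call last):
  File "<stdin>", line 3, in <module>
  File "h.py", line 4, in cam
    c=eyes.read_camera(n); c['o']=np.array(c['origin']); c['R']=np.array(c['rotation']).reshape(3,3); return c
                                                                ~~~~~~~~~~~~~~~~~~~~~~~~~~~~~~~^^^^^
ValueError: cannot reshape array of size 3 into shape (3,3)
```

```bash
sed -i "s/c\['R'\]=.*; return c/c['R']=Rotation.from_euler('xyz',c['rotation'],degrees=True).as_matrix(); return c/; 1s/\$/\nfrom scipy.spatial.transform import Rotation/" h.py
python3 - <<'E'
from h import *
for n in ('top','side'):
    c=cam(n); save(c,n+'0.png'); print(n,c['o'].round(3),c['rotation'],c['R'].round(3).tolist(),c['fx'],c['cx'],c['cy'])
print(get_obs())
E
```

```text
top [ 0.427 -0.123  1.36 ] [-172.02862765   -0.71584293  -91.60015842] [[-0.028, -0.99, 0.138], [-1.0, 0.026, -0.016], [0.012, -0.139, -0.99]] 443.35486271903585 308.64080414569855 192.20556760147355
side [-0.16  -0.936  1.426] [-140.76836853   -0.36567503  -43.36990873] [[0.727, -0.529, 0.438], [-0.687, -0.566, 0.456], [0.006, -0.632, -0.775]] 446.29624020297445 315.97545258348066 205.662790455676
{'time_s': 0.15, 'qpos': array([66.87084447, 18.43103245, -4.01542569, 83.15945433,  1.29566342,
       78.54006253, -3.26153867]), 'joint_velocities': array([ 0.07326406, -0.15384766,  0.02306588, -0.16906921, -0.05123462,
       -0.01740889,  0.05458738]), 'effort': array([-7.00457422e-04, -4.91798007e+01, -4.04659119e-01, -3.12873530e+01,
       -6.39123470e-02,  4.06044710e-02,  1.06494856e-04]), 'tool_pos': array([ 0.26350804, -0.59373343,  0.22168782]), 'tool_rot': array([-1.79914704e+02,  5.71177772e-03,  2.39370600e+01]), 'force': array([ 0.29454797,  0.12217722, -0.76303955]), 'wrist_torque': array([-0.03367475,  0.03981549,  0.02649764]), 'grasp_force': 0.0, 'grip_width': 0.08731775032185726}
```

View pics/top0.png

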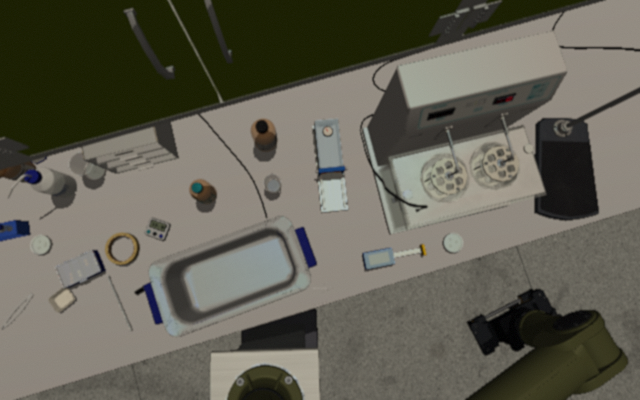

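View pics/side0.png

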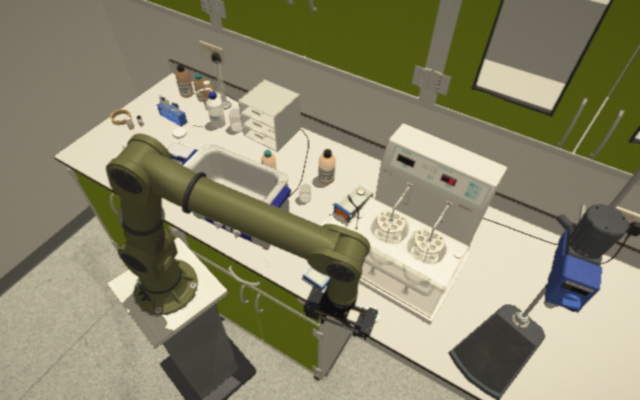

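Run:
```python
from h import *
c=cam('top'); f=c['frame']; hsv=cv2.cvtColor(f,cv2.COLOR_RGB2HSV)
im=cv2.resize(f[105:285,290:480],None,fx=4,fy=4,interpolation=cv2.INTER_CUBIC)[:,:,::-1]; cv2.imwrite('pics/crop.png',im[:,:760][:600])
im=cv2.resize(f[105:225,290:400],None,fx=5,fy=5,interpolation=cv2.INTER_CUBIC)[:,:,::-1]; cv2.imwrite('pics/crop.png',im)
im=cv2.resize(f[225:285,350:480],None,fx=6,fy=6,interpolation=cv2.INTER_CUBIC)[:,:,::-1]; cv2.imwrite('pics/crop2.png',im)
def comps(m,name,x0,x1,y0,y1,z):
    w=np.zeros_like(m);w[y0:y1,x0:x1]=m[y0:y1,x0:x1]
    n,l,s,ct=cv2.connectedComponentsWithStats(w)
    for i in range(1,n):
        if s[i,4]<8: continue
        v,u=np.where(l==i); r=cv2.minAreaRect(np.stack([u,v],1).astype(np.float32))
        P=pts(c,u,v); b=ray(c,cv2.boxPoints(r)[:,0],cv2.boxPoints(r)[:,1],z)
        print(name,s[i],ct[i].round(1),np.median(P,0).round(3),'\n',b[:,:2].round(3).tolist(),ray(c,*ct[i],z).round(4))
blue=cv2.inRange(hsv,(95,70,50),(125,255,255))
comps(blue,'blue',290,410,110,285,0.032)
comps(cv2.inRange(hsv,(15,120,100),(35,255,255)),'yel',350,480,225,285,0.032)
print(c['depth'][259,378],[ (p,pts(c,*p).round(3).tolist()) for p in [(378,259),(425,250),(333,195),(330,140),(350,230),(453,242),(330,170),(400,252)]])
```

```text
blue [318 166  27   7 123] [331.2 169.1] [ 0.675 -0.212  0.068] 
 [[0.686, -0.175], [0.692, -0.254], [0.678, -0.255], [0.672, -0.176]] [ 0.6817 -0.215   0.032 ]
blue [295 228  21  39 346] [305.5 246.7] [ 0.445 -0.129  0.252] 
 [[0.501, -0.099], [0.509, -0.124], [0.397, -0.162], [0.389, -0.137]] [ 0.4489 -0.1304  0.032 ]
yel [422 244   4  11  30] [423.6 248.9] [ 0.432 -0.482  0.033] 
 [[0.447, -0.476], [0.448, -0.483], [0.418, -0.489], [0.417, -0.481]] [ 0.4327 -0.4822  0.032 ]
1.3188546 [((378, 259), [0.407, -0.345, 0.029]), ((425, 250), [0.429, -0.486, 0.033]), ((333, 195), [0.605, -0.219, 0.008]), ((330, 140), [0.764, -0.212, 0.065]), ((350, 230), [0.497, -0.269, -0.002]), ((453, 242), [0.451, -0.578, 0.014]), ((330, 170), [0.672, -0.209, 0.066]), ((400, 252), [0.425, -0.416, 0.009])]
```

View pics/crop.png

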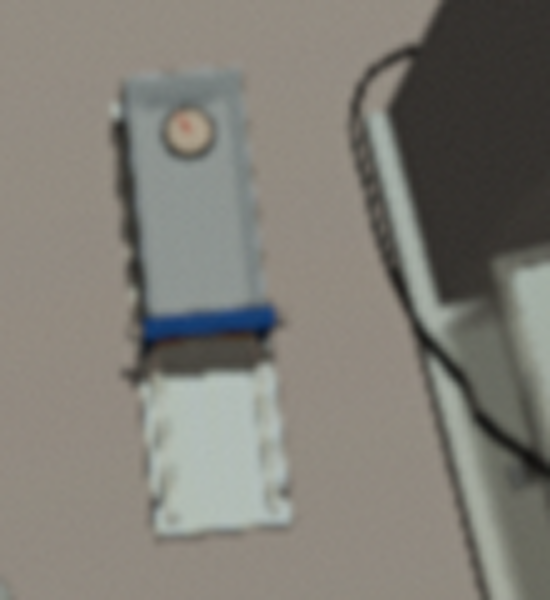

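View pics/crop2.png

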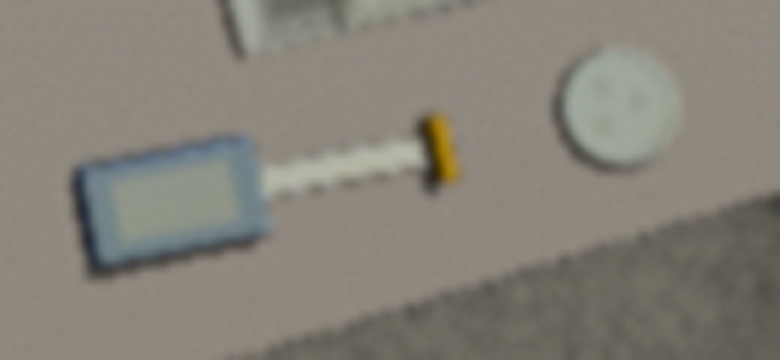

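Run:
```python
from h import *
c=cam('top'); f=c['frame']
def rect(m,z,name):
    n,l,s,ct=cv2.connectedComponentsWithStats(m.astype(np.uint8)); i=1+np.argmax(s[1:,4]); v,u=np.where(l==i)
    r=cv2.minAreaRect(ray(c,u,v,z)[:,:2].astype(np.float32)*1000); print(name,s[i],[np.round(a,1) for a in r])
vv,uu=np.mgrid[0:400,0:640]
P=pts(c,uu.ravel(),vv.ravel()).reshape(400,640,3)
box=lambda x0,x1,y0,y1:(uu>=x0)&(uu<x1)&(vv>=y0)&(vv<y1)
rect(box(355,400,240,280)&(P[...,2]>.022)&(P[...,2]<.04),.032,'case')
rect(box(415,435,235,265)&(P[...,2]>.022)&(P[...,2]<.045),.032,'tab')
rect(box(300,355,110,176)&(P[...,2]>.05)&(P[...,2]<.08),.068,'roof')
sat=cv2.cvtColor(f,cv2.COLOR_RGB2HSV)
rect(box(310,356,178,218)&(f.min(2)>165),.010,'lane'); print(f[195,333],f[220,340],f[259,378])
u=lambda U,s,o:(np.array(U)+.5)/s-.5+o
q=np.array([(157,535),(293,523),(143,372),(275,372)],float)
print('lane corners',ray(c,u(q[:,0],5,290),u(q[:,1],5,105),.008).round(4).tolist())
q=np.array([(128,75),(243,72),(145,320),(276,312)],float)
print('roof',ray(c,u(q[:,0],5,290),u(q[:,1],5,105),.068).round(4).tolist())
q=np.array([(83,170),(250,138),(270,232),(103,266),(430,115),(458,182)],float)
print('case',ray(c,u(q[:,0],6,350),u(q[:,1],6,225),.032).round(4).tolist())
```

```text
case [363 248  32  22 499] [array([ 409.1, -345.5]), array([49.6, 90.3]), np.float64(8.8)]
tab [421 244   5  12  38] [array([ 430.7, -481.1]), array([33.4,  9.5]), np.float64(10.6)]
roof [ 314  118   34   56 1306] [array([ 747.4, -208.7]), array([163.3,  92.8]), np.float64(3.6)]
lane [320 179  28  32 611] [array([ 605.7, -219.7]), array([91.6, 77.4]), np.float64(4.0)]
[178 189 182] [144 137 128] [143 149 135]
lane corners [[0.5546, -0.1809, 0.008], [0.5598, -0.2645, 0.008], [0.6561, -0.1754, 0.008], [0.6539, -0.2572, 0.008]]
roof [[0.8275, -0.1697, 0.068], [0.8277, -0.2391, 0.068], [0.6771, -0.1752, 0.068], [0.68, -0.2532, 0.068]]
case [[0.4258, -0.302, 0.032], [0.4392, -0.3858, 0.032], [0.3929, -0.3932, 0.032], [0.3786, -0.3098, 0.032], [0.4481, -0.4762, 0.032], [0.4147, -0.488, 0.032]]
```

```bash
cat >> h.py <<'E'
def go(x,y,z,yaw,start=None):
    s=get_obs(); p=s['tool_pos'];R0=Rotation.from_euler('xyz',s['tool_rot'],degrees=True)
    if start is not None: p=np.array(start[:3]);R0=Rotation.from_euler('xyz',[180,0,start[3]],degrees=True)
    R=Rotation.from_euler('xyz',[180,0,yaw],degrees=True)
    t=R0.inv().apply(np.array([x,y,z])-p); w=(R0.inv()*R).as_rotvec()
    print((t/.3).round(4),(w/np.pi).round(4),'dist',np.linalg.norm(t).round(3),'rows>',max(np.linalg.norm(t)/.0417,np.degrees(np.linalg.norm(w))/7.16).round(1))
E
python3 -c "
from h import *
go(.409,-.345,.12,99)"
```

```text
[ 0.7796 -0.5613  0.3406] [-2.00e-04 -2.00e-04 -4.17e-01] dist 0.306 rows> 10.5
```

>>> servo_tool:
  series:
    - [[0.78,-0.561,0.34,0,0,-0.417,1],[0.78,-0.561,0.34,0,0,-0.417,1],[0.78,-0.561,0.34,0,0,-0.417,1],[0.78,-0.561,0.34,0,0,-0.417,1],[0.78,-0.561,0.34,0,0,-0.417,1],[0.78,-0.561,0.34,0,0,-0.417,1],[0.78,-0.561,0.34,0,0,-0.417,1],[0.78,-0.561,0.34,0,0,-0.417,1],[0.78,-0.561,0.34,0,0,-0.417,1],[0.78,-0.561,0.34,0,0,-0.417,1],[0.78,-0.561,0.34,0,0,-0.417,1],[0.78,-0.561,0.34,0,0,-0.417,1]]
  grip_force: 30

```text
time_s: 1.25
tool_pos: [0.4093, -0.3452, 0.1205]
tool_rot: [-180.0, 0.0, 99.1]
force: [0.0, 0.3, -0.4]
grip_width: 0.0874
grasp_force: 0.0
```

```bash
python3 -c "
from h import *
s=get_obs();print(s['time_s'],s['tool_pos'],s['tool_rot'],s['qpos'].round(0))
go(.409,-.345,.010,99)"
```

```text
1.25 [ 0.40929432 -0.34521058  0.12051906] [-1.79992473e+02  4.18100091e-03  9.90986123e+01] [ 57.  10. -22. 106.   4.  65.  43.]
[ 0.0009 -0.0008  0.3684] [-0.      0.      0.0005] dist 0.111 rows> 2.7
```

>>> servo_tool:
  series:
    - [[0,0,0.12,0,0,0,1],[0,0,0.22,0,0,0,1],[0,0,0.3,0,0,0,1],[0,0,0.35,0,0,0,1],[0,0,0.367,0,0,0,1],[0,0,0.367,0,0,0,1],[0,0,0.367,0,0,0,0.5],[0,0,0.367,0,0,0,0.4],[0,0,0.367,0,0,0,0.4],[0,0,0.367,0,0,0,0.4],[0,0,0.367,0,0,0,0.4],[0,0,0.367,0,0,0,0.4]]
  grip_force: 30

```text
time_s: 2.25
tool_pos: [0.4095, -0.3456, 0.011]
tool_rot: [180.0, 0.0, 99.0]
force: [0.4, -0.6, -0.5]
grip_width: 0.0551
grasp_force: 0.0
```

Fingers still closing; finish closing, then lift.

>>> servo_tool:
  series:
    - [[0,0,0,0,0,0,0],[0,0,0,0,0,0,0],[0,0,0,0,0,0,0],[0,0,0,0,0,0,0],[0,0,0,0,0,0,0],[0,0,-0.03,0,0,0,0],[0,0,-0.1,0,0,0,0],[0,0,-0.2,0,0,0,0],[0,0,-0.32,0,0,0,0],[0,0,-0.44,0,0,0,0],[0,0,-0.53,0,0,0,0],[0,0,-0.53,0,0,0,0]]
  grip_force: 30

```text
time_s: 3.25
tool_pos: [0.412, -0.3474, 0.1759]
tool_rot: [179.7, 0.5, 99.0]
force: [0.3, -0.1, -1.7]
grip_width: 0.0499
grasp_force: 30.0
```

```bash
python3 -c "
from h import *
s=get_obs();print(s['tool_pos'],s['tool_rot'])
go(.58,-.27,.17,50); go(.61,-.25,.17,3.8)
c=cam('top');save(c,'lift.png')
vv,uu=np.mgrid[200:330,330:460]
P=pts(c,uu.ravel(),vv.ravel());print([pts(c,a,b).round(3).tolist() for a,b in [(425,245),(428,243),(430,246)]])
hsv=cv2.cvtColor(c['frame'],cv2.COLOR_RGB2HSV);m=cv2.inRange(hsv,(15,120,100),(35,255,255))[200:300,380:480];v,u=np.where(m>0);print(len(u),np.median(pts(c,u+380,v+200),0),ray(c,u.mean()+380,v.mean()+200,.175+.022))
"
```

```text
[ 0.41199885 -0.34735626  0.17590583] [179.65463182   0.47195834  99.00721883]
[0.1672 0.5933 0.0219] [0.0029 0.0016 0.2723] dist 0.185 rows> 6.8
[0.2173 0.7026 0.0221] [3.600e-03 4.000e-04 5.289e-01] dist 0.221 rows> 13.3
[[0.437, -0.336, 0.582], [0.44, -0.343, 0.578], [0.435, -0.345, 0.582]]
10 [ 0.44723714 -0.48350792  0.1975105 ] [ 0.44619549 -0.48373486  0.197     ]
```

>>> servo_tool:
  series:
    - [[0.1,0.3,0.02,0,0,0.04,0],[0.15,0.5,0.02,0,0,0.08,0],[0.217,0.7,0.02,0,0,0.12,0],[0.217,0.7,0.02,0,0,0.16,0],[0.217,0.7,0.02,0,0,0.2,0],[0.217,0.7,0.02,0,0,0.24,0],[0.217,0.7,0.02,0,0,0.28,0],[0.217,0.7,0.02,0,0,0.32,0],[0.217,0.7,0.02,0,0,0.36,0],[0.217,0.7,0.02,0,0,0.4,0],[0.217,0.7,0.02,0,0,0.44,0],[0.217,0.7,0.02,0,0,0.475,0]]

```text
time_s: 4.3
tool_pos: [0.6049, -0.2476, 0.1604]
tool_rot: [-179.8, 0.2, 15.3]
force: [-1.0, 0.3, -2.2]
grip_width: 0.05
grasp_force: 30.0
```

```bash
python3 -c "
from h import *
s=get_obs();print(s['tool_pos'],s['tool_rot'],s['qpos'].round(0))
go(.621,-.2185,.08,3.8)"
```

```text
[ 0.60485997 -0.24761931  0.16037019] [-179.82569661    0.23820979   15.28399761] [ 32.  22. -16.  86.   6.  73. -59.]
[ 0.0786 -0.0786  0.2678] [-0.0008  0.0014  0.0638] dist 0.087 rows> 2.1
```

>>> servo_tool:
  series:
    - [[0.04,-0.04,0.05,0,0,0.03,0],[0.078,-0.078,0.1,0,0,0.064,0],[0.078,-0.078,0.15,0,0,0.064,0],[0.078,-0.078,0.2,0,0,0.064,0],[0.078,-0.078,0.2,0,0,0.064,0],[0.078,-0.078,0.2,0,0,0.064,0],[0.078,-0.078,0.2,0,0,0.064,0]]

```text
time_s: 4.88
tool_pos: [0.6223, -0.2196, 0.103]
tool_rot: [-180.0, 0.1, 4.1]
force: [-0.7, 0.1, -2.6]
grip_width: 0.0496
grasp_force: 30.0
```

```bash
python3 -c "
from h import *
s=get_obs();print(s['tool_pos'],s['tool_rot'],s['qpos'].round(0))
T=cam('top');S=cam('side')
a=cv2.resize(T['frame'][100:260,250:410],(560,560),interpolation=3);b=cv2.resize(S['frame'][150:310,270:430],(560,560),interpolation=3)
cv2.imwrite('pics/near1.png',a[:,:,::-1]);cv2.imwrite('pics/near2.png',b[:,:,::-1])
hsv=cv2.cvtColor(T['frame'],cv2.COLOR_RGB2HSV);m=cv2.inRange(hsv,(15,120,100),(35,255,255));m[:200]=0;m[260:]=0;m[:,:300]=0;m[:,380:]=0
v,u=np.where(m>0);print('tab',len(u),np.median(pts(T,u,v),0),ray(T,u.mean(),v.mean(),s['tool_pos'][2]+.022))
"
```

```text
[ 0.62229193 -0.21961359  0.10296476] [-1.79980610e+02  6.58132144e-02  4.08005448e+00] [ 29.  25. -15.  89.   7.  67. -73.]
tab 0 [nan nan nan] [nan nan nan]
  return _methods._mean(a, axis=axis, dtype=dtype,
  ret = um.true_divide(
<string>:8: RuntimeWarning: Mean of empty slice.
  ret = ret.dtype.type(ret / rcount)
```

View pics/near1.png

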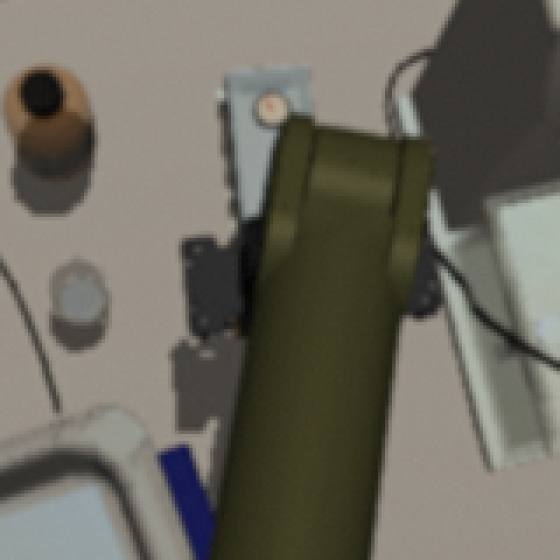

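View pics/near2.png

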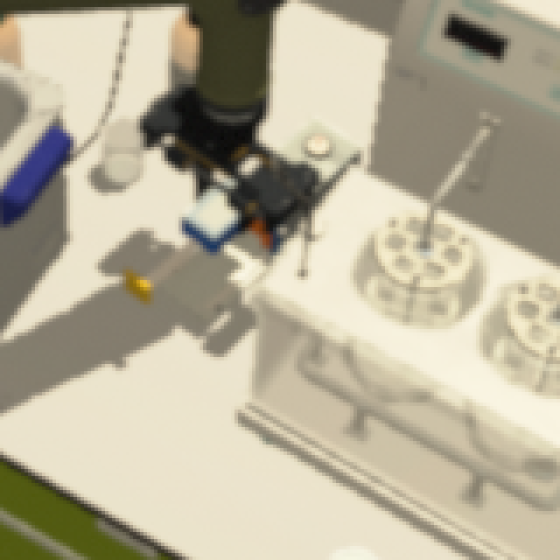

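```bash
python3 -c "
from h import *
s=get_obs();S=cam('side');T=cam('top')
hsv=cv2.cvtColor(S['frame'],cv2.COLOR_RGB2HSV);m=cv2.inRange(hsv,(15,150,100),(32,255,255));m[:220]=0;m[245:]=0;m[:,:295]=0;m[:,325:]=0
v,u=np.where(m>0);P=pts(S,u,v);print('tab',len(u),P.min(0),P.mean(0),P.max(0))
for v in (165,175,185,195,205):
  print(v,[pts(T,u,v).round(3).tolist() for u in (376,380,384,388,392)])
# orange flap seen from side
m=cv2.inRange(hsv,(3,150,80),(14,255,255));m[:190]=0;m[235:]=0;m[:,:330]=0;m[:,360:]=0
v,u=np.where(m>0);P=pts(S,u,v);print('flap',len(u),P.mean(0),P.std(0),P.min(0),P.max(0))
go(.621,-.2185,.06,3.8)
"
```

```text
tab 37 [-1.59972970e-01 -9.35961537e-01 -8.55946759e-04] [ 0.46396033 -0.25235773  0.14881444] [ 0.54741332 -0.16595622  1.42577234]
165 [[0.686, -0.349, 0.056], [0.681, -0.356, 0.079], [0.664, -0.351, 0.166], [0.649, -0.347, 0.241], [0.644, -0.354, 0.26]]
175 [[0.628, -0.32, 0.212], [0.651, -0.355, 0.079], [0.642, -0.357, 0.132], [0.634, -0.359, 0.177], [0.62, -0.354, 0.253]]
185 [[0.627, -0.347, 0.044], [0.625, -0.358, 0.055], [0.589, -0.325, 0.291], [0.61, -0.363, 0.151], [0.603, -0.364, 0.195]]
195 [[0.602, -0.353, 0.004], [0.595, -0.356, 0.053], [0.594, -0.367, 0.063], [0.587, -0.369, 0.112], [0.557, -0.332, 0.343]]
205 [[0.572, -0.352, -0.002], [0.571, -0.364, 0.001], [0.565, -0.367, 0.053], [0.562, -0.374, 0.08], [0.556, -0.375, 0.132]]
flap 19 [ 0.66453155 -0.23664771  0.04737824] [0.02534616 0.02355861 0.04504467] [ 0.5897157  -0.30367958  0.01724299] [ 0.67712917 -0.22015482  0.18070654]
[-0.0074 -0.005   0.1484] [ 0.0002 -0.0005  0.0016] dist 0.045 rows> 1.1
```

>>> servo_tool:
  series:
    - [[-0.007,-0.004,0.05,0,0,0.001,0],[-0.007,-0.004,0.1,0,0,0.001,0],[-0.007,-0.004,0.15,0,0,0.001,0],[-0.007,-0.004,0.19,0,0,0.001,0],[-0.007,-0.004,0.22,0,0,0.001,0],[-0.007,-0.004,0.22,0,0,0.001,0],[-0.007,-0.004,0.22,0,0,0.001,0],[-0.007,-0.004,0.22,0,0,0.001,0]]

```text
time_s: 5.75
tool_pos: [0.6213, -0.2186, 0.0384]
tool_rot: [180.0, -0.1, 3.9]
force: [0.0, -0.0, -2.6]
grip_width: 0.0491
grasp_force: 30.0
```

```bash
python3 -c "
from h import *
go(.6205,-.2185,.0185,3.8)
s=get_obs();print(s['tool_pos'],s['tool_rot'])
S=cam('side')
b=cv2.resize(S['frame'][190:270,290:390],(800,600),interpolation=3)
cv2.imwrite('pics/near3.png',b[:,:,::-1])
"
```

```text
[-0.0029 -0.0004  0.0664] [ 0.0002 -0.0005  0.0007] dist 0.02 rows> 0.5
[ 0.62133867 -0.21856163  0.03841083] [ 1.79963067e+02 -8.33048561e-02  3.91906220e+00]
```

View pics/near3.png

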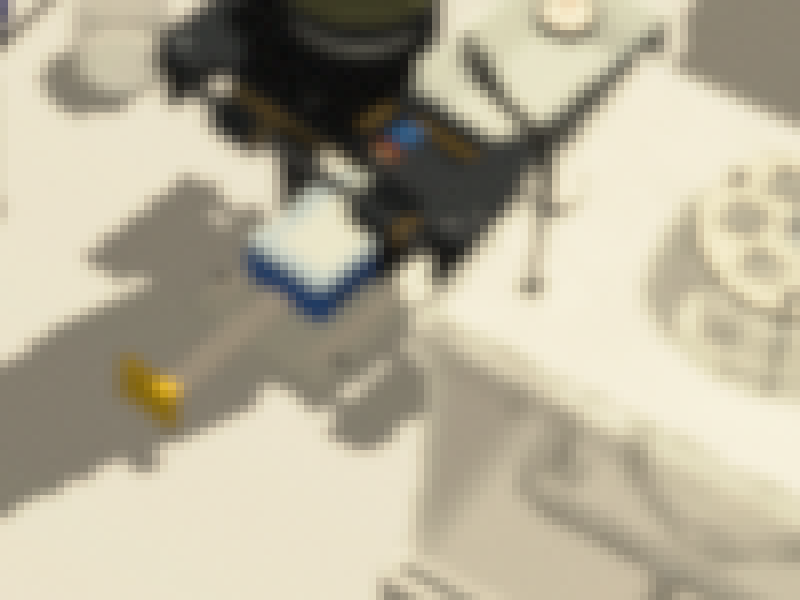

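>>> servo_tool:
  series:
    - [[-0.003,0,0.02,0,0,0.0005,0],[-0.003,0,0.035,0,0,0.0005,0],[-0.003,0,0.045,0,0,0.0005,0],[-0.003,0,0.053,0,0,0.0005,0],[-0.003,0,0.058,0,0,0.0005,0],[-0.003,0,0.062,0,0,0.0005,0],[-0.003,0,0.065,0,0,0.0005,0],[-0.003,0,0.065,0,0,0.0005,0]]

```text
time_s: 6.47
tool_pos: [0.6197, -0.2184, 0.0188]
tool_rot: [180.0, 0.0, 3.8]
force: [-2.7, 0.3, 3.7]
grip_width: 0.0496
grasp_force: 30.0
```

>>> servo_tool:
  series:
    - [[0,0,0,0,0,0,0.75],[0,0,0,0,0,0,0.75],[0,0,0,0,0,0,0.75],[0,0,0,0,0,0,0.75],[0,0,0,0,0,0,0.75],[0,0,-0.05,0,0,0,0.75],[0,0,-0.15,0,0,0,0.75],[0,0,-0.28,0,0,0,0.75],[0,0,-0.41,0,0,0,0.5],[0,0,-0.54,0,0,0,0],[0,0,-0.6,0,0,0,0],[0,0,-0.6,0,0,0,0]]

```text
time_s: 7.47
tool_pos: [0.6229, -0.2192, 0.2048]
tool_rot: [179.7, -0.6, 3.8]
force: [0.8, -0.6, 0.5]
grip_width: 0.0459
grasp_force: 0.0
```

```bash
python3 -c "
from h import *
s=get_obs();print(s['tool_pos'],s['tool_rot'])
go(.47,-.29,.2,93.8);go(.44,-.2305,.2,93.8)
S=cam('side')
b=cv2.resize(S['frame'][190:270,290:390],(800,600),interpolation=3)
cv2.imwrite('pics/near4.png',b[:,:,::-1])
# heights above table of the arm forearm seen from top
T=cam('top');P=[pts(T,u,v).round(3).tolist() for u,v in [(305,246),(320,246),(330,246),(340,246),(350,246),(330,270),(320,290)]];print(P)
"
```

```text
[ 0.62293509 -0.21917755  0.20477732] [179.74898349  -0.58255968   3.83147215]
[-0.5246  0.2014  0.0115] [ 0.0036 -0.0014 -0.4998] dist 0.169 rows> 12.6
[-0.6111 -0.0031  0.0097] [ 0.0036 -0.0014 -0.4998] dist 0.183 rows> 12.6
[[0.447, -0.128, 0.251], [0.439, -0.15, 0.651], [0.439, -0.165, 0.655], [0.438, -0.181, 0.657], [0.438, -0.198, 0.651], [0.402, -0.164, 0.665], [0.372, -0.147, 0.674]]
```

View pics/near4.png

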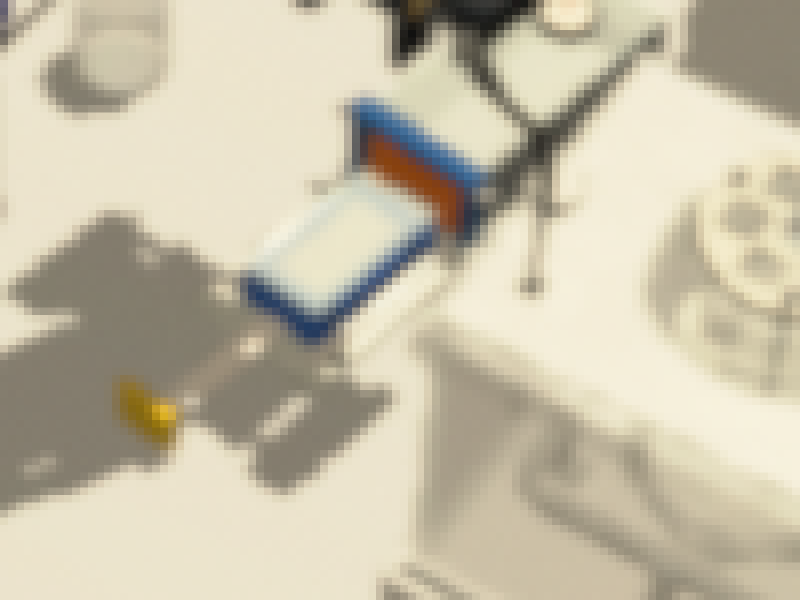

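```bash
python3 -c "
from h import *
T=cam('top');hsv=cv2.cvtColor(cv2.imread('pics/top0.png'),cv2.COLOR_BGR2HSV)
m=cv2.inRange(hsv,(95,70,40),(130,255,255));m[:220]=0;m[275:]=0;m[:,:290]=0;m[:,325:]=0
v,u=np.where(m>0);P=ray(T,u,v,.25)
for x in np.arange(.36,.52,.02):
  k=abs(P[:,0]-x)<.008
  if k.any(): print(x.round(2),P[k,1].min().round(3))
s=get_obs();print(s['tool_pos'],s['tool_rot'])
go(.452,-.232,.2,93.8)
"
```

```text
0.4 -0.152
0.42 -0.149
0.44 -0.143
0.46 -0.136
0.48 -0.129
0.5 -0.117
[ 0.61915946 -0.21829621  0.19699432] [-1.79983768e+02  6.92759699e-02  3.83257294e+00]
[-0.559   0.0083 -0.0093] [-4.000e-04  2.000e-04 -4.998e-01] dist 0.168 rows> 12.6
```

>>> servo_tool:
  series:
    - [[0,0,-0.1,0,0,-0.04,0],[-0.05,0,-0.15,0,0,-0.08,0],[-0.1,0,-0.15,0,0,-0.12,0],[-0.16,0,-0.15,0,0,-0.16,0],[-0.22,0,-0.15,0,0,-0.2,0],[-0.28,0,-0.15,0,0,-0.24,0],[-0.34,0,-0.15,0,0,-0.28,0],[-0.4,0,-0.15,0,0,-0.32,0],[-0.46,0,-0.15,0,0,-0.36,0],[-0.52,0,-0.15,0,0,-0.4,0],[-0.56,0,-0.15,0,0,-0.44,0],[-0.56,0,-0.15,0,0,-0.48,0]]

```text
time_s: 8.62
tool_pos: [0.4486, -0.2302, 0.2408]
tool_rot: [-179.7, -0.1, 90.0]
force: [0.3, 0.3, 0.1]
grip_width: -0.0
grasp_force: 0.0
```

```bash
python3 -c "
from h import *
s=get_obs();print(s['tool_pos'],s['tool_rot'],s['qpos'].round(0),s['grip_width'])
go(.450,-.2297,.2,93.8);go(.450,-.2297,.018,93.8)
"
```

```text
[ 0.44857353 -0.23019136  0.24080407] [-1.79728779e+02 -6.01153353e-02  8.99750679e+01] [ 44.   1. -20. 101.   0.  78.  24.] -4.475623786634204e-06
[0.0015 0.0054 0.136 ] [-0.0015 -0.0004 -0.0212] dist 0.041 rows> 1.0
[0.0009 0.0083 0.7427] [-0.0015 -0.0004 -0.0212] dist 0.223 rows> 5.3
```

>>> servo_tool:
  series:
    - [[0,0.005,0.05,0,0,-0.02,0],[0,0.005,0.15,0,0,-0.02,0],[0,0.005,0.25,0,0,-0.02,0],[0,0.005,0.35,0,0,-0.02,0],[0,0.005,0.45,0,0,-0.02,0],[0,0.005,0.55,0,0,-0.02,0],[0,0.005,0.64,0,0,-0.02,0],[0,0.005,0.7,0,0,-0.02,0],[0,0.005,0.73,0,0,-0.02,0],[0,0.005,0.74,0,0,-0.02,0],[0,0.005,0.74,0,0,-0.02,0]]

```text
time_s: 9.53
tool_pos: [0.4527, -0.2291, 0.0199]
tool_rot: [-179.9, -0.1, 93.4]
force: [0.8, -0.2, 0.3]
grip_width: -0.0001
grasp_force: 0.0
```

```bash
python3 -c "
from h import *
s=get_obs();print(s['tool_pos'],s['tool_rot'],s['qpos'].round(0),s['force'])
go(.450,-.2297,.018,93.8); go(.45+.1*np.cos(.0663),-.2297+.1*np.sin(.0663),.018,93.8)
"
```

```text
[ 0.45272276 -0.22914258  0.01986271] [-1.79888162e+02 -8.15923779e-02  9.33809358e+01] [ 42.  14. -20. 115.   6.  52.  22.] [ 0.78817134 -0.23900489  0.31641152]
[-0.0013 -0.0092  0.0062] [-0.0006 -0.0005 -0.0023] dist 0.003 rows> 0.1
[0.0011 0.3242 0.0056] [-0.0006 -0.0005 -0.0023] dist 0.097 rows> 2.3
```

>>> servo_tool:
  series:
    - [[0,0.02,0.003,0,0,-0.002,0],[0,0.04,0.003,0,0,-0.002,0],[0,0.06,0.003,0,0,-0.002,0],[0,0.08,0.003,0,0,-0.002,0],[0,0.1,0.003,0,0,-0.002,0],[0,0.12,0.003,0,0,-0.002,0],[0,0.14,0.003,0,0,-0.002,0],[0,0.16,0.003,0,0,-0.002,0],[0,0.18,0.003,0,0,-0.002,0],[0,0.2,0.003,0,0,-0.002,0],[0,0.22,0.003,0,0,-0.002,0],[0,0.24,0.003,0,0,-0.002,0]]

```text
time_s: 10.53
tool_pos: [0.5263, -0.2253, 0.0201]
tool_rot: [180.0, 0.0, 93.7]
force: [-3.9, 0.1, 2.4]
grip_width: 0.0005
grasp_force: 1.9
```

```bash
python3 -c "
from h import *
s=get_obs();print(s['tool_pos'],s['tool_rot'],s['force'])
S=cam('side')
b=cv2.resize(S['frame'][190:270,290:390],(800,600),interpolation=3)
cv2.imwrite('pics/push1.png',b[:,:,::-1])
o=np.array([.677,-.2147]);a=np.radians(3.8);e=np.array([np.cos(a),np.sin(a)]);d=s['tool_pos'][:2]-o;print('tcp in box',d@e,d@[-e[1],e[0]])
"
```

```text
[ 0.526278   -0.22528521  0.0201257 ] [1.79978720e+02 4.11042104e-03 9.37429557e+01] [-3.8791047   0.08320927  2.37539418]
tcp in box -0.15109215097356699 -0.0005729997666538041
```

View pics/push1.png

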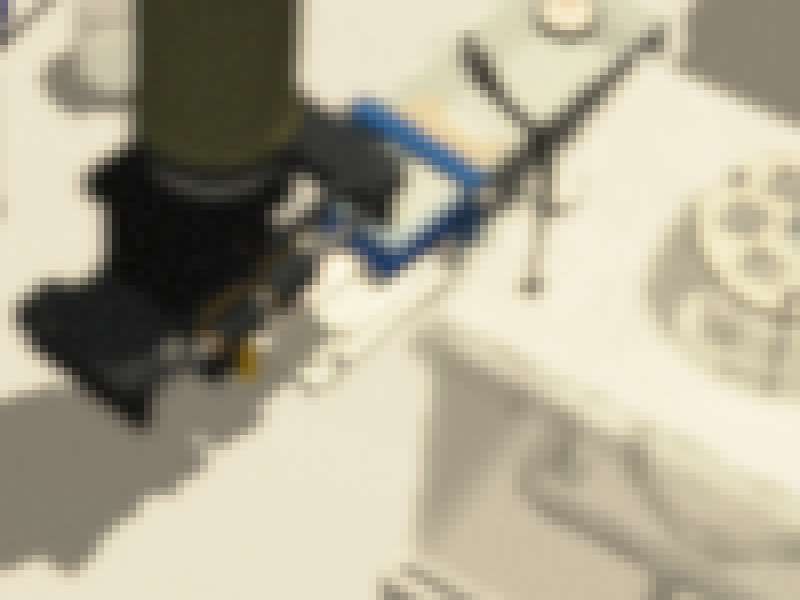

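>>> servo_tool:
  series:
    - [[0,0.02,0.003,0,0,0,0],[0,0.04,0.003,0,0,0,0],[0,0.06,0.003,0,0,0,0],[0,0.08,0.003,0,0,0,0],[0,0.1,0.003,0,0,0,0],[0,0.12,0.003,0,0,0,0],[0,0.14,0.003,0,0,0,0],[0,0.16,0.003,0,0,0,0],[0,0.18,0.003,0,0,0,0],[0,0.2,0.003,0,0,0,0],[0,0.22,0.003,0,0,0,0],[0,0.24,0.003,0,0,0,0]]

```text
time_s: 11.58
tool_pos: [0.5979, -0.2206, 0.0191]
tool_rot: [-180.0, 0.0, 93.7]
force: [-3.2, 0.3, 1.5]
grip_width: 0.0005
grasp_force: 1.7
```

```bash
cat >> h.py <<'E'
def box():
    s=get_obs();o=np.array([.677,-.2147]);a=np.radians(3.8);e=np.array([np.cos(a),np.sin(a)]);d=s['tool_pos'][:2]-o;print('tcp in box',d@e,d@[-e[1],e[0]],s['tool_pos'],s['force'])
E
python3 -c "
from h import *
box()"
```

```text
tcp in box -0.0793543288780175 -0.0006827372496916641 [ 0.59786538 -0.22064036  0.01907872] [-3.17881278  0.32996869  1.54601114]
```

Now slowly the last ~25 mm, 2.4 mm per row.

>>> servo_tool:
  series:
    - [[0,0.008,0,0,0,0,0],[0,0.016,0,0,0,0,0],[0,0.024,0,0,0,0,0],[0,0.032,0,0,0,0,0],[0,0.04,0,0,0,0,0],[0,0.048,0,0,0,0,0],[0,0.054,0,0,0,0,0],[0,0.06,0,0,0,0,0],[0,0.066,0,0,0,0,0],[0,0.07,0,0,0,0,0]]

```text
time_s: 12.42
tool_pos: [0.6189, -0.2192, 0.0193]
tool_rot: [179.9, 0.0, 93.7]
force: [-2.5, -0.1, 1.1]
grip_width: 0.0009
grasp_force: 1.2
```

```bash
python3 -c "
from h import *
box()"
```

```text
tcp in box -0.058292707630250094 -0.0006817995583186963 [ 0.61888064 -0.21924359  0.01931687] [-2.54198759 -0.10865018  1.07219291]
```

Not yet at the stop (force still ~2.5 N); creep on until force rises.

>>> servo_tool:
  series:
    - [[0,0.005,0,0,0,0,0],[0,0.01,0,0,0,0,0],[0,0.014,0,0,0,0,0],[0,0.018,0,0,0,0,0],[0,0.018,0,0,0,0,0]]

```text
time_s: 12.83
tool_pos: [0.6241, -0.2189, 0.0192]
tool_rot: [180.0, 0.0, 93.7]
force: [-1.1, 0.1, 0.8]
grip_width: 0.0005
grasp_force: 0.8
```

>>> servo_tool:
  series:
    - [[0,0.005,0,0,0,0,0],[0,0.01,0,0,0,0,0],[0,0.014,0,0,0,0,0],[0,0.014,0,0,0,0,0]]

```text
time_s: 13.17
tool_pos: [0.6282, -0.2186, 0.0192]
tool_rot: [180.0, 0.0, 93.7]
force: [-1.8, -0.7, 1.6]
grip_width: 0.0003
grasp_force: 0.8
```

```bash
python3 -c "
from h import *
box()
S=cam('side')
b=cv2.resize(S['frame'][190:270,290:390],(800,600),interpolation=3)
cv2.imwrite('pics/push2.png',b[:,:,::-1])"
```

```text
tcp in box -0.04893803578752436 -0.0007069364935670167 [ 0.62821641 -0.2186487   0.01920893] [-1.78438742 -0.66249498  1.61160585]
```

View pics/push2.png

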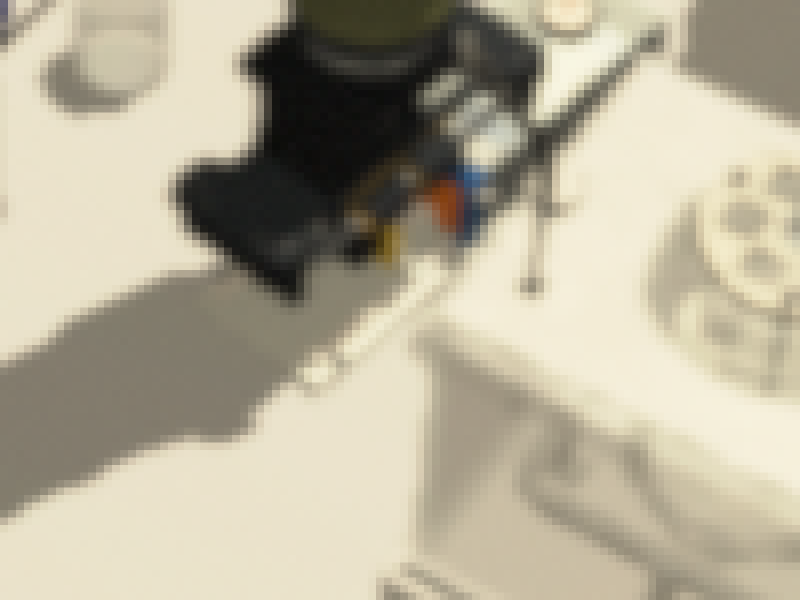

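>>> servo_tool:
  series:
    - [[0,0.005,0,0,0,0,0],[0,0.01,0,0,0,0,0],[0,0.01,0,0,0,0,0]]

```text
time_s: 13.47
tool_pos: [0.6288, -0.2189, 0.0188]
tool_rot: [-179.7, -0.0, 93.7]
force: [-5.9, 0.6, 4.1]
grip_width: 0.0002
grasp_force: 3.6
```

>>> servo_tool:
  series:
    - [[0,0.007,0,0,0,0,0],[0,0.007,0,0,0,0,0],[0,0.007,0,0,0,0,0]]

```text
time_s: 13.72
tool_pos: [0.6289, -0.219, 0.0187]
tool_rot: [-179.5, -0.0, 93.7]
force: [-10.8, 0.1, 8.0]
grip_width: 0.0006
grasp_force: 6.3
```

Solid stop. Back off, then raise.

>>> servo_tool:
  series:
    - [[0,-0.03,0,0,0,0,0],[0,-0.07,0,0,0,0,0],[0,-0.14,0,0,0,0,0],[0,-0.22,0,0,0,0,0],[0,-0.22,-0.1,0,0,0,0],[0,-0.22,-0.2,0,0,0,0],[0,-0.22,-0.3,0,0,0,0],[0,-0.22,-0.4,0,0,0,0],[0,-0.22,-0.5,0,0,0,0],[0,-0.3,-0.6,0,0,0,0],[0,-0.4,-0.7,0,0,0,0],[0,-0.4,-0.7,0,0,0,0]]

```text
time_s: 14.72
tool_pos: [0.5129, -0.2286, 0.2362]
tool_rot: [179.6, 0.4, 93.6]
force: [0.6, -1.0, -0.2]
grip_width: 0.0004
grasp_force: 0.0
```

```bash
python3 -c "
from h import *
box()
o=np.array([.677,-.2147]);a=np.radians(3.8);R=np.array([[np.cos(a),np.sin(a)],[-np.sin(a),np.cos(a)]])
S=cam('side');hsv=cv2.cvtColor(S['frame'],cv2.COLOR_RGB2HSV)
for n,lo,hi in (('tab',(17,150,80),(35,255,255)),('flap',(3,150,60),(14,255,255))):
  m=cv2.inRange(hsv,lo,hi);m[:190]=0;m[250:]=0;m[:,:310]=0;m[:,370:]=0
  v,u=np.where(m>0);P=pts(S,u,v);P=P[P[:,2]<.1];Q=(P[:,:2]-o)@R.T;print(n,len(P),np.median(Q,0),Q.min(0),Q.max(0),P[:,2].min(),P[:,2].max())
"
```

```text
tcp in box -0.1646079589948961 -0.002951945857184399 [ 0.51294957 -0.22855467  0.23619368] [ 0.63685348 -1.00655571 -0.21736765]
tab 34 [-0.03942575 -0.00223398] [-0.04454662 -0.01574507] [-0.01060808  0.02706451] 0.0010853065236640091 0.04240292464786921
flap 50 [-0.00457073  0.00478893] [-0.00876743 -0.02477366] [0.00044463 0.02916502] 0.016179339702398154 0.049555073548438466
```

```bash
python3 -c "
from h import *
print(env.sign_off())"
```

```text
the job is handed in; nothing more can be done
None
```

I pushed the cassette in until it met a firm stop. The last measurement put the yellow tab about 39 mm outside the flap line, which is the given home position, and the flap shut. The gripper had let go and backed clear, and I handed the job in at about 15 s; sign-off returned no verdict.

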